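# Tamp the offcut box level and lock its lid

## Robot

A 7-joint arm with a two-finger parallel gripper is mounted at the origin on a cart in front of the work surface, level with it; the furniture and walls round the work are solid. World frame = base frame: x ahead of the robot, y to its left, z up, the work surface at z = 0. Lengths are in m, angles in rad, forces in N, time in s.
With the tool pointing down it reaches from about 0.425 to 0.875 m from the base axis. Payload 9.9 kg.
Tool frame: the origin (TCP) lies at the very end of the fingers, on their centre line; the grasp point (between the pads) lies 19 mm behind it (arm.tcp_to_grasp is the distance from the TCP to the grasp point, in m); z points along the fingers, y is the line along which they close (so a half turn about z gives the same grasp; the last joint's range is limited). The gripper opens to 85 mm and grips with 20 to 120 N. Pads are 22 mm wide; open, the fingers measure 114 mm over their backs; the gripper's body (76 mm by 85 mm) begins 54 mm behind the grasp point. The pads swing forward as they close: fully open they stand 13 mm farther back than shut.
Start: joints at [-1.21, 0.576, 0.025, 1.437, -0.015, 1.129, -0.057], TCP at [0.29, 0.609, 0.231] pointing down, gripper open.
Joint ranges: [-2.76, 2.76], [-0.34, 2.15], [-1.52, 1.57], [0.19, 2.46], [-1.09, 4.23], [0.17, 1.99], [-2.82, 2.82]. Speed limits (rad/s): [2.22, 2.22, 3.01, 3.01, 3.14, 3.14, 3.14].

## Interface

Orientations are given as a 3x3 rotation matrix whose columns are the frame's x, y, z axes.
In Python, from cell import arm, eyes gives the robot as it stands.
- The arm moves only by the tool jog_arm, never from a script. Its argument "motion" is a list that holds one entry, the list of rows, each a list of 5 numbers: the finger opening in m, from 0 to 0.0854, then the shift along the tool's x, y, z in m, then the turn about the tool's z in rad. In form: [[[jaw, x, y, z, spin], ...]]. A call has 1 to 20 rows; each row is the pose to reach, as a shift and turn from the pose commanded when the call began, along the tool's axes at that moment; what a row does not reach only later rows make up. A row lasts 1/12 s, in which the tool goes at most 41.7 mm and 7.16 degrees, less where a joint would pass 70% of its speed; a pose out of reach is approached as far as the arm can. A call with a gripper value outside its range is refused whole. The fingers move at their own pace and stop on an object; "grip_force" is the grip in N (left out, the last holds). Time passes only in rows, so rows that repeat a pose let the fingers close. It gives the time, the measured TCP pose, the force, the opening and the grip force at its end, in the units of the state.
- arm.sense(): the state, without advancing time (a new reading comes with each control period).
- eyes.grab_frame(name): name is "scene" or "top" or "wrist"; returns a dict with "pixels" (420x560x3 uint8, red, green, blue), "z_map" (420x560 float32, m along the optical axis (not along the pixel's ray), 0 where there is no reading), "fx", "fy", "cx", "cy" (pixels), "view" (4x4, takes a point from world to camera coordinates); the wrist camera has in their place "tool_from_camera" (4x4, takes a point from camera to tool coordinates, whose origin is the TCP and whose axes are the flange's). Camera axes: x right, y down, z forward; pixel columns grow to the right and rows downward; lengths in m; the calibration is good to about 2 mm. The wrist camera is an equidistant fisheye: a pixel r from the principal point sees the ray r / f radians off the axis. A picture is of the moment at which its call begins: read the wrist's pose just before it.
- arm.hand_in(): hands the job in; it is judged then, once.
The state is a dict: "time": time; "qpos": joint angles; "qvel": joint speeds; "tau": joint torques, N m; "position": TCP position; "eef_rot": TCP orientation; "force": force on the tool from outside, world axes, zero at the start; "moment": the same for the moment, N m; "opening": opening from 0.0 (shut) to 1.0 (fully open); "grasp_force": force on a finger pad.
Only numpy, scipy, OpenCV 4.12 (cv2) and the standard library are available. Lean on these libraries where they do the work, as an engineer would, in place of code of your own. Each camera call takes 0.05 s, during which the arm holds its last target. There are 200 camera calls.

## Task

The blue offcut box is heaped too high for its lid: with the hand tamper (not the fingers), press the aluminium offcuts down until they all lie level on the floor of the box, below its rim, and stand the tamper back on the table beside the box. Then swing the lid shut over the turn-lock and turn the T-head a quarter turn clockwise to its stop so that the lid is locked. Leave the other things on the table where they are.

Things in the scene. Friction and masses are not known exactly. Their poses are not given: they have to be found in the camera images.
- offcut_box: Blue sheet-steel box fixed to the table, outside 102 (x) x 184.5 (y) mm, rim 39 mm up; walls 3, floor 4 mm: inside 96 x 178.5 mm, 35 deep. Origin: centre of its underside; +x to the hinge (far side), -x to the turn-lock. Holds seven aluminium offcuts: three long ones across it and four short ones wedged between them.
- lid (a joint): Lid angle, rad: 0 shut, grows as it opens, stop 2.1; starts open, leaning back, at 1.8 to 2.05. Damped, slightly stiff hinge (0.2 N m s, 0.08 N m): past upright it stays open; pushed over to below about 1 rad it falls shut by itself in about 2 s. Shuts only if nothing stands above the rim.
- lid_hinge (a point): Point on the hinge axis (along the box's y), middle of the box's far (+x) rim, 40 mm above the table. The lid is a flat blue sheet 4 mm thick, 186 mm wide, reaching 102 mm from the hinge. Shut, its top is 44 mm above the table.
- lid_edge (a point): Middle of the outer edge of the lid's tab; moves with the lid. The tab, 78 mm wide in the middle of the lid's front edge, reaches 140 mm from the hinge and has a slot 46 mm (along y) x 21 mm that drops over the turn-lock's T-head as the lid shuts.
- turn_lock (a joint): Angle of the turn-lock, rad: 0 open (T-head along the box's y, in line with the lid's slot), grows clockwise seen from above to its stop at 1.57 (T-head across the slot, lid locked). Friction 0.05 N m. It stands on a bracket on the box's front wall, not on the lid; turned before the lid is shut it blocks the lid.
- turn_lock_head (a point): Centre of the turn-lock's steel T-head, 56 mm above the table on its vertical axis, 70 mm in front (-x) of the box's centre. The head is a bar 38 mm long (along the box's y at joint value 0), 11 mm thick, 20 mm high (46.5 to 66.5 mm above the table), 2.5 mm clear above the shut lid.
- tamper: Hand tamper, about 0.55 kg, standing upright on its plate on the table. Steel plate 80 (x) x 74 (y) x 12 mm, a round neck, and an upright wooden grip from 38 to 124 mm above the plate's underside, 36 (x) x 26 (y) mm: pinch it across the 26 mm. Origin: centre of the plate's underside; z up along the grip.
- tamper_grip (a point): Point on the tamper's axis in the wooden grip, 95 mm above the plate's underside.
- offcut_1: Long aluminium bar offcut, trapezoid wedge 92 mm long (its x, across the box), 32 mm high, wide face down: 45.8 mm wide (its y) below, 16 mm on top, sides 25 degrees from upright. Lies on the box's floor, first of three along +y. Origin: centre of its underside.
- offcut_2a: Short offcut of the same section, 46 mm long, but narrow face down, flat wide face (45.8 mm) up, between offcut_1 and offcut_3 on the box's +x side. Starts wedged 11 to 17 mm above the floor, standing above the rim. Origin: centre of its underside, 32 mm below its top. Pressed down with a few N (up to 10) it slides to the floor, pushing the long ones apart along y.
- offcut_2b: Short offcut of the same section, 44 mm long, but narrow face down, flat wide face (45.8 mm) up, between offcut_1 and offcut_3 on the box's -x side. Starts wedged 11 to 17 mm above the floor, standing above the rim. Origin: centre of its underside, 32 mm below its top. Pressed down with a few N (up to 10) it slides to the floor, pushing the long ones apart along y.
- offcut_3: Long aluminium bar offcut, trapezoid wedge 89 mm long (its x, across the box), 32 mm high, wide face down: 45.8 mm wide (its y) below, 16 mm on top, sides 25 degrees from upright. Lies on the box's floor, second of three along +y. Origin: centre of its underside.
- offcut_4a: Short offcut of the same section, 43 mm long, but narrow face down, flat wide face (45.8 mm) up, between offcut_3 and offcut_5 on the box's +x side. Starts wedged 11 to 17 mm above the floor, standing above the rim. Origin: centre of its underside, 32 mm below its top. Pressed down with a few N (up to 10) it slides to the floor, pushing the long ones apart along y.
- offcut_4b: Short offcut of the same section, 46 mm long, but narrow face down, flat wide face (45.8 mm) up, between offcut_3 and offcut_5 on the box's -x side. Starts wedged 11 to 17 mm above the floor, standing above the rim. Origin: centre of its underside, 32 mm below its top. Pressed down with a few N (up to 10) it slides to the floor, pushing the long ones apart along y.
- offcut_5: Long aluminium bar offcut, trapezoid wedge 91 mm long (its x, across the box), 32 mm high, wide face down: 45.8 mm wide (its y) below, 16 mm on top, sides 25 degrees from upright. Lies on the box's floor, third of three along +y. Origin: centre of its underside.
- tape_measure: Yellow tape measure, 39 x 83 x 66 mm, standing on the table, a bystander. Origin: centre of its underside.
Not all that is in view belongs to the job. What is shaped like the offcut_4b but turquoise is not meant.

How it is judged:
By the outcome, as a careful person would: the job done as asked, in the order asked, and still so for the second after the job is handed in, with the robot touching nothing.
It also fails if it takes over 72 s, if anything falls off the work surface, if the arm or the gripper's body presses on something with over 40 N, if the wrist force passes 120 N, or if a joint passes its speed limit or range.

## Working session

There is one attempt and no reset: what is moved stays moved. The work goes in short steps, Python scripts to look and compute and a tool call to move; the robot and the scene stay as the last step left them, time stands still between calls to the robot, and variables do not carry over. Pictures are saved under pics/ and viewed, at most 10 in all, crops included, and the job is handed in when it is done.

Besides the shell and the picture viewer there is one more tool, called after ">>>" as name(argument=value, ...) on one line, values as JSON. jog_arm: Moves the arm, as the interface text tells. Its arguments: {"type":"object","properties":{"motion":{"type":"array","items":{"type":"array","items":{"type":"array","items":{"type":"number"}}}},"grip_force":{"type":"number"}},"required":["motion"]}

```bash
mkdir -p pics; cat > h.py <<'E'
import numpy as np, cv2
from cell import arm, eyes
def cloud(f):
    z=f["z_map"];v,u=np.mgrid[:420,:560]
    P=np.stack([(u-f["cx"])/f["fx"]*z,(v-f["cy"])/f["fy"]*z,z,np.ones_like(z)],-1)
    return (P@np.linalg.inv(f["view"]).T)[...,:3]
def save(f,n): cv2.imwrite("pics/"+n,f["pixels"][...,::-1])
E
python3 - <<'E'
from h import *
s=arm.sense();print(s["position"],s["eef_rot"],s["opening"],s["time"])
a=eyes.grab_frame("scene");b=eyes.grab_frame("top")
np.savez("f.npz",top=cloud(b),scene=cloud(a),tp=b["pixels"],sp=a["pixels"])
im=np.hstack([a["pixels"],b["pixels"]])[...,::-1]
save(a,"s0.png");save(b,"t0.png")
E
```

```text
[0.29023745 0.60891933 0.2304429 ] [[-9.02705895e-01  4.30257684e-01 -6.26454731e-04]
 [ 4.30258131e-01  9.02704616e-01 -1.52242494e-03]
 [-8.95314518e-05 -1.64383921e-03 -9.99998645e-01]] 0.9980067748186529 0.0
```

View pics/s0.png

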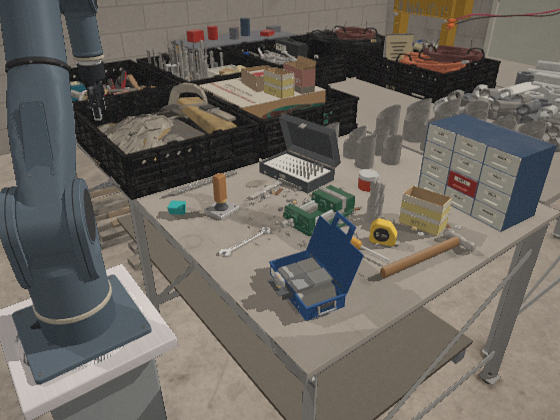

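View pics/t0.png

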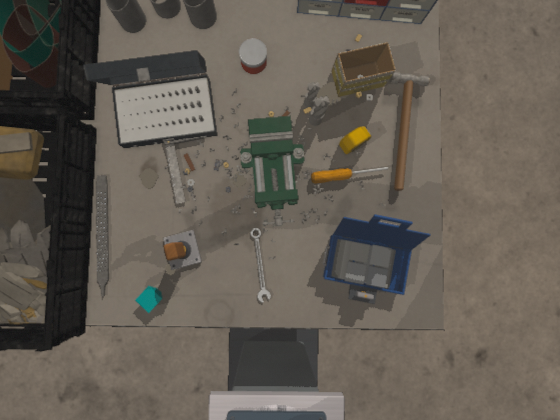

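The scene view shows the tamper (scene 221,195; top 178,250) and the open blue box (scene 308,280; top 368,265), with its T-head at top (362,295). Possible mix-ups are the orange screwdriver (top 332,175), the turquoise block (top 148,299) and the blue drawer cabinet (scene 490,170). The upright wooden grip on a steel plate is the tamper.

```bash
python3 - <<'E'
from h import *
d=np.load("f.npz")
for k,p,roi in(("top","tp",(slice(200,320),slice(120,440))),("scene","sp",(slice(160,330),slice(150,380)))):
    P=d[k];I=d[p];hsv=cv2.cvtColor(I,cv2.COLOR_RGB2HSV)
    m=np.zeros(I.shape[:2],bool);m[roi]=1
    H,S,V=hsv[...,0],hsv[...,1],hsv[...,2]
    def sel(c):return P[m&c&(P[...,2]>.004)&(P[...,2]<.3)]
    g=sel((H>3)&(H<20)&(S>110)); g=g[g[:,1]>.1]
    print(k,"grip n",len(g),g.min(0),g.max(0))
    t=g[g[:,2]>.115];print(" grip top",len(t),np.median(t,0),t.min(0),t.max(0),cv2.minAreaRect((t[:,:2]*1000).astype(np.float32)) if len(t)>3 else '')
    # plate: points near grip with z 8..16mm
    c=np.median(g,0)
    q=P[m&(np.hypot(P[...,0]-c[0],P[...,1]-c[1])<.075)&(P[...,2]>.007)&(P[...,2]<.017)]
    print(" plate",len(q),cv2.minAreaRect((q[:,:2]*1000).astype(np.float32)) if len(q)>3 else '',np.median(q[:,2]) if len(q) else '')
    b=sel((H>100)&(H<128)&(S>130)); b=b[b[:,1]<0.1]
    print(" blue",len(b),b.min(0),b.max(0))
    r=b[(b[:,2]>.034)&(b[:,2]<.043)];print(" rim",len(r),cv2.minAreaRect((r[:,:2]*1000).astype(np.float32)))
    c=np.array(cv2.minAreaRect((r[:,:2]*1000).astype(np.float32))[0])/1000
    o=P[m&(np.hypot(P[...,0]-c[0],P[...,1]-c[1])<.12)&(S<70)]
    for lo,hi in((.03,.038),(.042,.055),(.06,.072)):
        w=o[(o[:,2]>lo)&(o[:,2]<hi)]
        if len(w)>4: print(" grey",lo,hi,len(w),np.median(w,0),cv2.minAreaRect((w[:,:2]*1000).astype(np.float32)))
    L=b[b[:,2]>.06];cc=L.mean(0);n=np.linalg.svd(L-cc,full_matrices=False)[2][2];print(" lid",cc,n)
E
python3 - <<'E'
import cv2
a=cv2.imread("pics/t0.png")
cv2.imwrite("pics/c0.png",np.hstack([cv2.resize(a[220:310,130:220],(400,400)),cv2.resize(a[215:305,320:410],(400,400))]) if 0 else __import__('numpy').hstack([cv2.resize(a[215:310,125:220],(400,400),interpolation=2),cv2.resize(a[210:310,320:420],(400,400),interpolation=2)]))
E
```

```text
top grip n 312 [0.47143545 0.21307558 0.04252493] [0.50688907 0.24362531 0.12808076]
 grip top 202 [0.48843031 0.2277701  0.12459943] [0.47143545 0.21383225 0.11510705] [0.50520691 0.24362531 0.12808076] ((488.4276123046875, 229.15744018554688), (34.278751373291016, 26.19277000427246), 14.178328514099121)
 plate 658 ((488.8901062011719, 228.9156494140625), (79.89733123779297, 74.08938598632812), 16.351308822631836) 0.013750389215347825
 blue 251 [ 0.39667208 -0.3073767   0.00408257] [ 0.56852853 -0.10812767  0.17699714]
 rim 105 ((425.8463134765625, -216.16262817382812), (87.63288116455078, 207.08636474609375), 12.84228229522705)
 grey 0.03 0.038 339 [ 0.46424726 -0.15875747  0.03621011] ((443.4051513671875, -205.52655029296875), (193.10720825195312, 132.47030639648438), 81.05962371826172)
 grey 0.042 0.055 1560 [ 0.46249749 -0.20310302  0.05123079] ((444.63714599609375, -219.81045532226562), (160.27052307128906, 139.58688354492188), 80.81321716308594)
 grey 0.06 0.072 75 [ 0.39493268 -0.19747266  0.06755031] ((394.2691345214844, -195.47161865234375), (36.8116569519043, 11.0107221603
[... 608 characters left out ...]
-0.10691068  0.17355458]
 rim 277 ((463.37603759765625, -207.8705596923828), (191.66741943359375, 109.23621368408203), 78.90003967285156)
 grey 0.03 0.038 434 [ 0.43968832 -0.24978008  0.03539481] ((444.0897216796875, -204.93243408203125), (196.25070190429688, 135.0692901611328), 85.0909423828125)
 grey 0.042 0.055 1073 [ 0.45984528 -0.20905454  0.04908984] ((453.19482421875, -205.3499298095703), (183.562255859375, 132.1304168701172), 80.45933532714844)
 grey 0.06 0.072 61 [ 0.39253284 -0.19875894  0.0649885 ] ((458.33026123046875, -201.78823852539062), (190.2610626220703, 140.38485717773438), 78.72370147705078)
 lid [ 0.53572783 -0.22745744  0.10545935] [ 0.92492915 -0.16884616 -0.34058339]
```

View pics/c0.png

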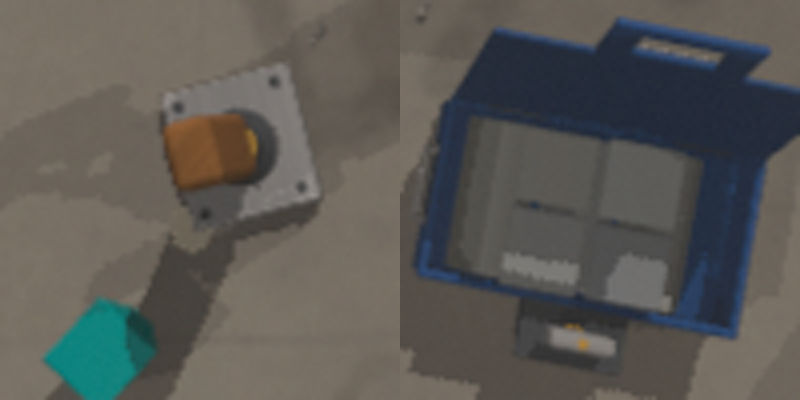

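The crop confirms the tamper (wooden grip on a square steel plate, beside the turquoise decoy) and the box, with two wedged pairs between the long bars and free room at the −y end. Both views agree: tamper at (0.4885, 0.229) with yaw 15.5°, box centre at (0.463, −0.208) with yaw −10°, T-head at (0.394, −0.196).

```bash
cat >> h.py <<'E'
B=np.array([.4633,-.2078]);YAW=np.radians(-10)
def box(x,y): c,s=np.cos(YAW),np.sin(YAW);return B+[c*x-s*y,s*x+c*y]
def go(x,y,z,ydeg=None):
    s=arm.sense();R=np.array(s["eef_rot"]);p=np.array(s["position"])
    d=R.T@(np.array([x,y,z])-p); a=np.degrees(np.arctan2(R[1,1],R[0,1]))
    sp=0 if ydeg is None else -np.radians((ydeg-a+180)%360-180)
    print("shift",d.round(4),"spin",round(sp,3),"n",round(np.linalg.norm(d)/.0417,1),"pos",p.round(4),"ydir",a.round(1),"F",np.array(s["force"]).round(1),"t",s["time"],"op",round(s["opening"],3),"q7",s["qpos"][6])
E
python3 - <<'E'
from h import *
go(.4885,.229,.21,105.5)
go(.4885,.229,.076,105.5)
E
```

```text
shift [-0.3424 -0.2577  0.021 ] spin -0.715 n 10.3 pos [0.2903 0.609  0.2306] ydir 64.5 F [ 0.2 -0.2  0.6] t 0.1 op 1.0 q7 -0.056474908316274525
shift [-0.3424 -0.2575  0.155 ] spin -0.715 n 10.9 pos [0.2903 0.609  0.2306] ydir 64.5 F [ 0.2 -0.2  0.6] t 0.1 op 1.0 q7 -0.056474908316274525
```

>>> jog_arm(motion=[[[0.085, -0.34, -0.257, 0.02, -0.715], [0.085, -0.3424, -0.2577, 0.02, -0.715], [0.085, -0.3424, -0.2577, 0.02, -0.715], [0.085, -0.3424, -0.2577, 0.02, -0.715], [0.085, -0.3424, -0.2577, 0.02, -0.715], [0.085, -0.3424, -0.2577, 0.02, -0.715], [0.085, -0.3424, -0.2577, 0.02, -0.715], [0.085, -0.3424, -0.2577, 0.02, -0.715], [0.085, -0.3424, -0.2577, 0.02, -0.715], [0.085, -0.3424, -0.2577, 0.02, -0.715], [0.085, -0.3424, -0.2577, 0.02, -0.715], [0.085, -0.3424, -0.2577, 0.02, -0.715], [0.085, -0.3424, -0.2577, 0.02, -0.715], [0.085, -0.3424, -0.2577, 0.02, -0.715], [0.085, -0.3424, -0.2577, 0.02, -0.715], [0.085, -0.3424, -0.2577, 0.02, -0.715]]])

```text
time: 1.43
position: [0.4879, 0.2309, 0.2113]
eef_rot: [[-0.963, -0.269, -0.0], [-0.269, 0.963, 0.0], [0.0, 0.0, -1.0]]
force: [0.2, -0.6, 0.4]
opening: 0.996
grasp_force: 0.0
```

```bash
python3 - <<'E'
from h import *
f=eyes.grab_frame("wrist");save(f,"w1.png")
go(.4885,.229,.076,105.5)
E
```

```text
shift [-0.     -0.0017  0.1353] spin 0.002 n 3.2 pos [0.488  0.2306 0.2113] ydir 105.6 F [-0.8 -0.5  0.3] t 1.4833 op 0.993 q7 1.2545209153120185
```

View pics/w1.png

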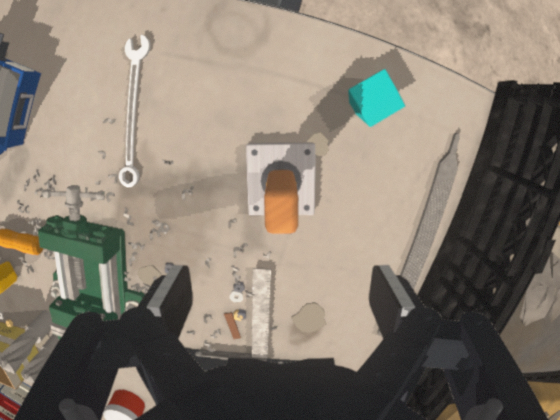

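The wrist view shows the grip (281,200) midway between the fingers (about 180 and 380), with the plate square to the image. Next I descend and grip.

>>> jog_arm(motion=[[[0.085, 0, -0.001, 0.04, 0], [0.085, 0, -0.001, 0.08, 0], [0.085, 0, -0.001, 0.12, 0], [0.085, 0, -0.001, 0.135, 0], [0.06, 0, -0.001, 0.135, 0], [0.04, 0, -0.001, 0.135, 0], [0.02, 0, -0.001, 0.135, 0], [0.01, 0, -0.001, 0.135, 0], [0.01, 0, -0.001, 0.135, 0], [0.01, 0, -0.001, 0.135, 0], [0.01, 0, -0.001, 0.135, 0], [0.01, 0, -0.001, 0.135, 0]]], grip_force=80)

```text
time: 2.48
position: [0.4898, 0.2294, 0.0778]
eef_rot: [[-0.964, -0.267, 0.003], [-0.267, 0.964, 0.002], [-0.003, 0.001, -1.0]]
force: [-0.1, 2.2, 7.1]
opening: 0.292
grasp_force: 80.7
```

```bash
python3 - <<'E'
from h import *
go(.4885,.229,.18,105.5)
p=box(0,0);go(*p,.18,79.8)
# shorts: top camera
d=np.load("f.npz");P=d["top"].reshape(-1,3)
c,s=np.cos(YAW),np.sin(YAW);q=P[:,:2]-B;L=np.c_[q@[c,s],q@[-s,c],P[:,2]]
k=(abs(L[:,0])<.047)&(abs(L[:,1])<.089)
L=L[k]
for lo in np.arange(-.09,.09,.006):
    for sg in(-1,1):
        m=(L[:,1]>=lo)&(L[:,1]<lo+.006)&(sg*L[:,0]>.008)&(sg*L[:,0]<.04)
        print("%5.0f/%.0f"%(lo*1000,1000*np.median(L[m,2])) if m.any() else "-",end=" ")
    print(end="|")
E
```

```text
shift [ 1.100e-03  1.000e-04 -1.022e-01] spin 0.0 n 2.5 pos [0.4898 0.2294 0.0778] ydir 105.5 F [-0.1  2.2  7.1] t 2.4833 op 0.292 q7 1.2195670871561994
shift [ 0.1421 -0.4141 -0.1031] spin 0.449 n 10.8 pos [0.4898 0.2294 0.0778] ydir 105.5 F [-0.1  2.2  7.1] t 2.4833 op 0.292 q7 1.2195670871561994
  -90/6   -90/7 |  -84/6   -84/7 |  -78/7   -78/6 |  -72/7   -72/8 |  -66/19   -66/23 |  -60/35   -60/36 |  -54/38   -54/39 |  -48/54   -48/53 |  -42/53   -42/52 |  -36/53   -36/53 |  -30/54   -30/53 |  -24/54   -24/52 |  -18/53   -18/52 |  -12/53   -12/53 |   -6/52    -6/51 |    0/48     0/46 |    6/51     6/50 |   12/50    12/50 |   18/50    18/51 |   24/50    24/50 |   30/50    30/50 |   36/50    36/50 |   42/49    42/50 |   48/39    48/38 |   54/38    54/38 |   60/31    60/31 |   66/17    66/18 |   72/7    72/8 |   78/6    78/6 |   84/39    84/41 |
```

>>> jog_arm(motion=[[[0.01, 0, 0, -0.04, 0], [0.01, 0, 0, -0.08, 0], [0.01, 0, 0, -0.122, 0], [0.01, 0.142, -0.414, -0.122, 0.449], [0.01, 0.142, -0.414, -0.122, 0.449], [0.01, 0.142, -0.414, -0.122, 0.449], [0.01, 0.142, -0.414, -0.122, 0.449], [0.01, 0.142, -0.414, -0.122, 0.449], [0.01, 0.142, -0.414, -0.122, 0.449], [0.01, 0.142, -0.414, -0.122, 0.449], [0.01, 0.142, -0.414, -0.122, 0.449], [0.01, 0.142, -0.414, -0.122, 0.449], [0.01, 0.142, -0.414, -0.122, 0.449], [0.01, 0.142, -0.414, -0.122, 0.449], [0.01, 0.142, -0.414, -0.122, 0.449], [0.01, 0.142, -0.414, -0.122, 0.449], [0.01, 0.142, -0.414, -0.122, 0.449], [0.01, 0.142, -0.414, -0.122, 0.449], [0.01, 0.142, -0.414, -0.122, 0.449]]])

```text
time: 4.07
position: [0.4627, -0.2072, 0.1983]
eef_rot: [[-0.984, 0.176, -0.0], [0.176, 0.984, 0.001], [0.0, 0.0, -1.0]]
force: [0.6, 0.7, -6.9]
opening: 0.292
grasp_force: 82.3
```

```bash
python3 - <<'E'
from h import *
go(*box(0,0),.135,79.8)
f=eyes.grab_frame("top");P=cloud(f);I=f["pixels"]
c,s=np.cos(YAW),np.sin(YAW);q=P[...,:2]-B;x=q@[c,s];y=q@[-s,c];z=P[...,2]
m=(abs(x)<.07)&(abs(y)<.06)&(z>.12)&(z<.143);print(m.sum(),np.median(z[m]))
r=cv2.minAreaRect(np.c_[x[m],y[m]].astype(np.float32)*1000);print(r)
a=eyes.grab_frame("scene");g=np.hstack([I[200:320,300:450],a["pixels"][190:330,240:390][:120]])
save({"pixels":cv2.resize(g,None,fx=2.6,fy=2.6)},"c2.png")
E
```

```text
shift [-0.0007 -0.0005  0.0633] spin 0.001 n 1.5 pos [ 0.4627 -0.2072  0.1983] ydir 79.9 F [ 0.6  0.7 -6.9] t 4.0667 op 0.292 q7 1.7700586407219319
858 0.1348704971592748
((-0.9411468505859375, 0.4470634460449219), (73.86653137207031, 80.03973388671875), 89.94251251220703)
```

View pics/c2.png

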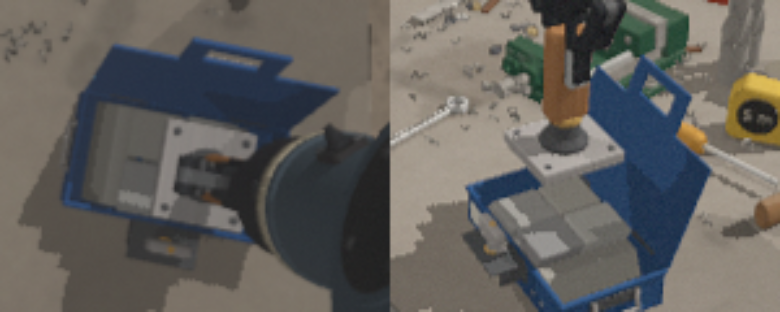

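The plate is square over the box and centred within 1 mm, clear of the lid and the lock. I start pressing.

>>> jog_arm(motion=[[[0.01, -0.001, 0, 0.035, 0], [0.01, -0.001, 0, 0.06, 0], [0.01, -0.001, 0, 0.063, 0], [0.01, -0.001, 0, 0.065, 0], [0.01, -0.001, 0, 0.067, 0], [0.01, -0.001, 0, 0.069, 0], [0.01, -0.001, 0, 0.071, 0], [0.01, -0.001, 0, 0.073, 0], [0.01, -0.001, 0, 0.075, 0], [0.01, -0.001, 0, 0.076, 0], [0.01, -0.001, 0, 0.076, 0], [0.01, -0.001, 0, 0.076, 0]]])

```text
time: 5.17
position: [0.4642, -0.209, 0.1227]
eef_rot: [[-0.984, 0.178, 0.002], [0.178, 0.984, -0.001], [-0.002, -0.0, -1.0]]
force: [1.7, -2.0, 1.7]
opening: 0.293
grasp_force: 83.4
```

>>> jog_arm(motion=[[[0.01, 0, 0, 0.002, 0], [0.01, 0, 0, 0.003, 0], [0.01, 0, 0, 0.004, 0], [0.01, 0, 0, 0.005, 0], [0.01, 0, 0, 0.006, 0], [0.01, 0, 0, 0.007, 0], [0.01, 0, 0, 0.008, 0], [0.01, 0, 0, 0.008, 0], [0.01, 0, 0, 0.008, 0]]])

```text
time: 5.92
position: [0.4634, -0.2085, 0.114]
eef_rot: [[-0.984, 0.178, -0.0], [0.178, 0.984, 0.0], [0.001, 0.0, -1.0]]
force: [1.6, -0.2, -1.7]
opening: 0.29
grasp_force: 83.1
```

```bash
python3 - <<'E'
from h import *
go(*box(0,0),.112,79.8)
P=cloud(eyes.grab_frame("top"));c,s=np.cos(YAW),np.sin(YAW);q=P[...,:2]-B;x=q@[c,s];y=q@[-s,c];z=P[...,2]
for lo in range(0,90,6):
    m=(y*1000>lo)&(y*1000<=lo+6)&(abs(x)<.04)&(z<.08)
    if m.any(): print(lo,(np.median(z[m])*1000).round(1),end="| ")
E
```

```text
shift [0.0002 0.0007 0.002 ] spin -0.001 n 0.1 pos [ 0.4634 -0.2085  0.114 ] ydir 79.8 F [ 1.6 -0.2 -1.7] t 5.9167 op 0.29 q7 1.78321423784646
0 51.2| 6 51.1| 12 50.6| 18 50.5| 24 50.8| 30 49.8| 36 38.7| 42 38.6| 48 38.6| 54 37.8| 60 38.4| 66 37.5| 72 28.2| 78 16.0| 84 40.8|
```

>>> jog_arm(motion=[[[0.01, 0, 0, 0.001, 0], [0.01, 0, 0, 0.002, 0], [0.01, 0, 0, 0.003, 0], [0.01, 0, 0, 0.003, 0]]])

```text
time: 6.3
position: [0.4634, -0.2084, 0.1136]
eef_rot: [[-0.984, 0.178, 0.001], [0.178, 0.984, 0.0], [-0.001, 0.0, -1.0]]
force: [-8.2, 6.8, 37.6]
opening: 0.293
grasp_force: 88.1
```

```bash
python3 - <<'E'
from h import *
go(*box(0,0),.112,79.8)
go(*box(0,-.03),.125,79.8)
E
```

```text
shift [0.0002 0.0006 0.0016] spin -0.001 n 0.0 pos [ 0.4634 -0.2084  0.1136] ydir 79.7 F [-8.2  6.8 37.6] t 6.3 op 0.293 q7 1.7835844177359108
shift [ 0.0001 -0.0294 -0.0114] spin -0.001 n 0.8 pos [ 0.4634 -0.2084  0.1136] ydir 79.7 F [-8.2  6.8 37.6] t 6.3 op 0.293 q7 1.7835844177359108
```

Everything has bottomed out (underside at about 36 mm). I press once centred on each pair.

>>> jog_arm(motion=[[[0.01, 0, 0, -0.014, 0], [0.01, 0, -0.029, -0.014, 0], [0.01, 0, -0.029, -0.014, 0], [0.01, 0, -0.029, -0.006, 0], [0.01, 0, -0.029, -0.004, 0], [0.01, 0, -0.029, -0.003, 0], [0.01, 0, -0.029, -0.002, 0], [0.01, 0, -0.029, -0.001, 0], [0.01, 0, -0.029, -0.001, 0]]])

```text
time: 7.05
position: [0.4572, -0.2364, 0.1137]
eef_rot: [[-0.984, 0.178, -0.001], [0.178, 0.984, 0.001], [0.001, 0.0, -1.0]]
force: [-11.5, 4.1, 30.2]
opening: 0.29
grasp_force: 87.5
```

>>> jog_arm(motion=[[[0.01, 0, 0, -0.014, 0], [0.01, 0, 0.03, -0.014, 0], [0.01, 0, 0.06, -0.014, 0], [0.01, 0, 0.06, -0.014, 0], [0.01, 0, 0.06, -0.006, 0], [0.01, 0, 0.06, -0.004, 0], [0.01, 0, 0.06, -0.003, 0], [0.01, 0, 0.06, -0.002, 0], [0.01, 0, 0.06, -0.001, 0], [0.01, 0, 0.06, 0, 0], [0.01, 0, 0.06, 0, 0]]])

```text
time: 7.97
position: [0.4683, -0.1782, 0.1138]
eef_rot: [[-0.984, 0.179, -0.0], [0.179, 0.984, 0.001], [0.0, 0.001, -1.0]]
force: [-8.9, 5.6, 21.6]
opening: 0.292
grasp_force: 86.8
```

>>> jog_arm(motion=[[[0.01, 0, 0, -0.03, 0], [0.01, 0, 0, -0.065, 0], [0.01, 0, 0, -0.1, 0], [0.01, 0, 0.04, -0.1, 0], [0.01, 0, 0.08, -0.1, 0], [0.01, 0, 0.12, -0.1, 0], [0.01, 0, 0.16, -0.1, 0], [0.01, 0, 0.16, -0.1, 0], [0.01, 0, 0.16, -0.1, 0]]])

```text
time: 8.72
position: [0.4977, -0.0183, 0.212]
eef_rot: [[-0.985, 0.173, -0.0], [0.173, 0.985, 0.001], [0.0, 0.001, -1.0]]
force: [-0.3, -0.5, -6.6]
opening: 0.292
grasp_force: 83.7
```

```bash
python3 - <<'E'
from h import *
P=cloud(eyes.grab_frame("top"));c,s=np.cos(YAW),np.sin(YAW);q=P[...,:2]-B;x=q@[c,s];y=q@[-s,c];z=P[...,2]
for sg in(1,-1):
  for lo in range(-90,90,6):
    m=(y*1000>lo)&(y*1000<=lo+6)&(abs(sg*x-.024)<.016)&(z<.08)
    if m.any(): print(lo,(np.median(z[m])*1000).round(1),(z[m].max()*1000).round(1),end="| ")
  print()
go(*box(0,.2),.079,79.8)
# free-table check around (box 0,.2) : heights
for by in (.17,.18,.19,.2,.21):
  p=box(0,by);m=(abs(x)<.05)&(abs(y-by)<.045)&(z<.09);print(by,p.round(3),m.sum(),(z[m].max()*1000).round(1),np.sum(z[m]>.008))
f=eyes.grab_frame("scene");save({"pixels":cv2.resize(f["pixels"][170:340,190:410],None,fx=3,fy=3)},"c3.png")
E
```

```text
-90 6.8 43.9| -84 11.2 16.9| -78 25.3 30.3| -72 37.3 40.9| -66 38.7 41.3| -60 38.4 40.8| -54 38.1 40.9| -48 38.3 42.3| -42 38.5 42.3| -36 38.4 42.4| -30 38.0 42.3| -24 38.1 41.3| -18 37.6 43.2| -12 38.1 40.6| -6 41.2 41.2| 
-90 8.4 43.7| -84 9.9 18.7| -78 26.4 30.6| -72 37.4 41.7| -66 38.6 41.1| -60 37.6 40.6| -54 38.5 40.8| -48 38.0 41.2| -42 37.9 42.0| -36 38.3 42.3| -30 38.9 41.4| 
shift [0.0009 0.0098 0.133 ] spin 0.001 n 3.2 pos [ 0.4973 -0.0206  0.212 ] ydir 79.8 F [-0.5 -1.8 -6.9] t 8.7667 op 0.293 q7 1.3657018907142338Traceback (most recent call last):
  File "<stdin>", line 11, in <module>
    return umr_maximum(a, axis, None, out, keepdims, initial, where)
ValueError: zero-size array to reduction operation maximum which has no identity
```

```bash
python3 - <<'E'
from h import *
c,s=np.cos(YAW),np.sin(YAW)
d=np.load("f.npz")
for k in("top","scene"):
  P=d[k];q=P[...,:2]-B;x=q@[c,s];y=q@[-s,c];z=P[...,2]
  for by in(.135,.14,.145,.15,.155):
    m=(abs(x)<.045)&(abs(y-by)<.042)&(z<.12);print(k,by,m.sum(),np.sum(m&(z>.006)),z[m].max().round(3))
f=eyes.grab_frame("scene");P=cloud(f);q=P[...,:2]-B;x=q@[c,s];y=q@[-s,c];z=P[...,2]
for lo in range(-90,90,9):
    m=(y*1000>lo)&(y*1000<=lo+9)&(abs(x)<.042)&(z<.08)
    if m.any(): print(lo,(np.percentile(z[m],[5,50,95])*1000).round(0),end="| ")
go(*box(0,.145),.0785,79.8)
save({"pixels":cv2.resize(f["pixels"][170:340,190:410],None,fx=3,fy=3)},"c3.png")
E
```

```text
top 0.135 1330 87 0.044
top 0.14 1307 30 0.02
top 0.145 1288 12 0.007
top 0.15 1291 12 0.007
top 0.155 1289 15 0.008
scene 0.135 977 82 0.041
scene 0.14 933 0 0.004
scene 0.145 967 0 0.004
scene 0.15 1007 0 0.004
scene 0.155 1049 0 0.004
-90 [-1. 17. 39.]| -81 [23. 24. 27.]| -72 [22. 30. 36.]| -63 [33. 36. 38.]| -54 [34. 36. 38.]| -45 [34. 36. 38.]| -36 [33. 36. 38.]| -27 [34. 36. 37.]| -18 [33. 36. 38.]| -9 [33. 36. 38.]| 0 [34. 36. 38.]| 9 [34. 36. 38.]| 18 [34. 36. 38.]| 27 [33. 36. 38.]| 36 [-548.   35.   38.]| 45 [-548.   35.   38.]| 54 [-550.   35.   38.]| 63 [-551.   34.   37.]| 72 [-556. -546.   35.]| 81 [-554. -546.   38.]| shift [ 0.0007 -0.044   0.1336] spin -0.002 n 3.4 pos [ 0.4972 -0.0218  0.212 ] ydir 79.7 F [-0.4  0.1 -6.8] t 8.8167 op 0.292 q7 1.365680214444875
```

View pics/c3.png

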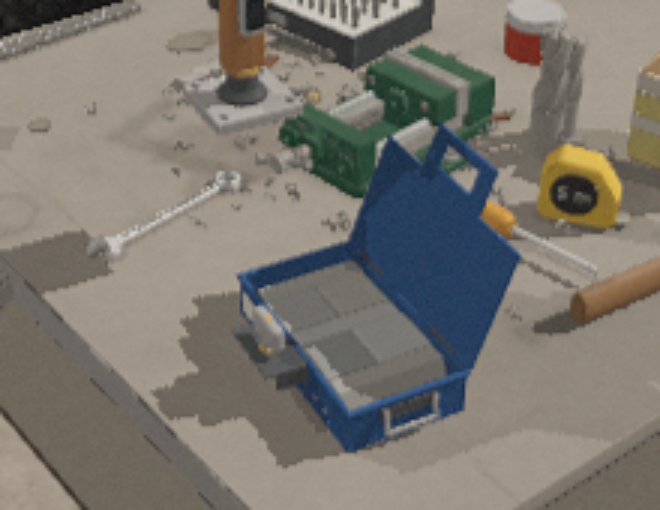

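All seven offcuts read level at 36 mm; in the picture the box (350,350) is flat below its rim. The clear spot between box and wrench (box y +0.15) takes the tamper.

>>> jog_arm(motion=[[[0.01, 0, -0.02, 0, 0], [0.01, 0, -0.039, 0.03, 0], [0.01, 0, -0.039, 0.065, 0], [0.01, 0, -0.039, 0.1, 0], [0.01, 0, -0.039, 0.12, 0], [0.01, 0, -0.039, 0.126, 0], [0.01, 0, -0.039, 0.129, 0], [0.01, 0, -0.039, 0.131, 0], [0.01, 0, -0.039, 0.132, 0], [0.01, 0, -0.039, 0.133, 0], [0.01, 0, -0.039, 0.134, 0], [0.01, 0, -0.039, 0.134, 0]]])

```text
time: 9.82
position: [0.491, -0.0591, 0.0789]
eef_rot: [[-0.984, 0.178, 0.001], [0.178, 0.984, -0.0], [-0.001, 0.0, -1.0]]
force: [0.6, -0.2, -6.4]
opening: 0.29
grasp_force: 83.4
```

>>> jog_arm(motion=[[[0.01, 0, 0, 0.001, 0], [0.01, 0, 0, 0.0015, 0], [0.01, 0, 0, 0.002, 0], [0.01, 0, 0, 0.002, 0]]])

```text
time: 10.15
position: [0.4909, -0.0588, 0.0777]
eef_rot: [[-0.984, 0.178, 0.001], [0.178, 0.984, 0.0], [-0.001, 0.0, -1.0]]
force: [-5.0, 2.2, 14.0]
opening: 0.291
grasp_force: 86.3
```

>>> jog_arm(motion=[[[0.04, 0, 0, -0.0015, 0], [0.06, 0, 0, -0.0015, 0], [0.085, 0, 0, -0.0015, 0], [0.085, 0, 0, -0.0015, 0], [0.085, 0, 0, -0.0015, 0], [0.085, 0, 0, -0.0015, 0], [0.085, 0, 0, -0.03, 0], [0.085, 0, 0, -0.07, 0], [0.085, 0, 0, -0.11, 0], [0.085, 0, 0, -0.15, 0], [0.085, 0, 0, -0.16, 0], [0.085, 0, 0, -0.16, 0]]])

```text
time: 11.15
position: [0.4923, -0.0593, 0.2397]
eef_rot: [[-0.984, 0.178, 0.006], [0.178, 0.984, -0.0], [-0.006, 0.001, -1.0]]
force: [0.3, 0.5, -0.8]
opening: 0.997
grasp_force: 0.0
```

```bash
python3 - <<'E'
from h import *
go(*box(.135,-.06),.235,79.8)
f=eyes.grab_frame("scene");P=cloud(f);hsv=cv2.cvtColor(f["pixels"],cv2.COLOR_RGB2HSV)
m=(hsv[...,0]>3)&(hsv[...,0]<20)&(hsv[...,1]>110)&(np.hypot(P[...,0]-.491,P[...,1]+.059)<.05)&(P[...,2]>.03)&(P[...,2]<.14)
g=P[m];print(len(g),g.max(0),np.median(g,0),np.median(g[g[:,2]>.1],0),np.median(g[g[:,2]<.07],0))
E
```

```text
shift [-0.1331 -0.2107  0.0054] spin -0.001 n 6.0 pos [ 0.4923 -0.0593  0.2397] ydir 79.7 F [ 0.3  0.5 -0.8] t 11.15 op 0.997 q7 1.445915326891968
445 [ 0.50602753 -0.04617146  0.12551241] [ 0.48401737 -0.06727648  0.0876725 ] [ 0.48462109 -0.06595019  0.11702213] [ 0.48339077 -0.06763167  0.05435265]
```

Tamper stands upright. Next, behind the lid with the fingers closed.

>>> jog_arm(motion=[[[0.0, -0.133, -0.21, 0, 0], [0.0, -0.133, -0.21, 0, 0], [0.0, -0.133, -0.21, 0, 0], [0.0, -0.133, -0.21, 0, 0], [0.0, -0.133, -0.21, 0, 0], [0.0, -0.133, -0.21, 0, 0], [0.0, -0.133, -0.21, 0, 0], [0.0, -0.133, -0.21, 0, 0], [0.0, -0.133, -0.21, 0, 0], [0.0, -0.133, -0.21, 0.04, 0], [0.0, -0.133, -0.21, 0.08, 0], [0.0, -0.133, -0.21, 0.12, 0], [0.0, -0.133, -0.21, 0.123, 0], [0.0, -0.133, -0.21, 0.123, 0], [0.0, -0.133, -0.21, 0.123, 0]]])

```text
time: 12.45
position: [0.5849, -0.2889, 0.115]
eef_rot: [[-0.984, 0.177, 0.001], [0.177, 0.984, -0.0], [-0.001, -0.0, -1.0]]
force: [0.0, -0.8, 1.0]
opening: -0.001
grasp_force: 0.0
```

>>> jog_arm(motion=[[[0, 0.008, 0, 0, 0], [0, 0.016, 0, 0, 0], [0, 0.024, 0, 0, 0], [0, 0.031, 0, 0, 0], [0, 0.038, 0, 0, 0], [0, 0.045, 0, 0, 0], [0, 0.052, 0, 0, 0], [0, 0.059, 0, 0, 0], [0, 0.066, 0, 0, 0], [0, 0.073, 0, 0, 0]]])

```text
time: 13.28
position: [0.5116, -0.2762, 0.1133]
eef_rot: [[-0.984, 0.178, -0.0], [0.178, 0.984, 0.0], [0.0, 0.0, -1.0]]
force: [4.1, 0.3, 0.1]
opening: 0.003
grasp_force: 2.1
```

>>> jog_arm(motion=[[[0, 0.007, 0, 0, 0], [0, 0.014, 0, 0, 0], [0, 0.021, 0, 0, 0], [0, 0.028, 0, 0, 0], [0, 0.035, 0, 0, 0], [0, 0.042, 0, 0, 0], [0, 0.049, 0, 0, 0], [0, 0.056, 0, 0, 0], [0, 0.063, 0, 0, 0], [0, 0.07, 0, 0, 0]]])

```text
time: 14.12
position: [0.4423, -0.2637, 0.1132]
eef_rot: [[-0.984, 0.178, -0.001], [0.178, 0.984, 0.0], [0.001, 0.0, -1.0]]
force: [0.8, -0.0, 1.4]
opening: 0.002
grasp_force: 0.3
```

```bash
python3 - <<'E'
from h import *
go(*box(0,-.06),.115,79.8)
f=eyes.grab_frame("scene");save({"pixels":cv2.resize(f["pixels"][170:340,190:410],None,fx=3,fy=3)},"c4.png")
E
```

```text
shift [-0.011  -0.0012 -0.0018] spin -0.001 n 0.3 pos [ 0.4423 -0.2637  0.1132] ydir 79.8 F [ 0.8 -0.   1.4] t 14.1167 op 0.002 q7 1.9103421747667382
```

View pics/c4.png

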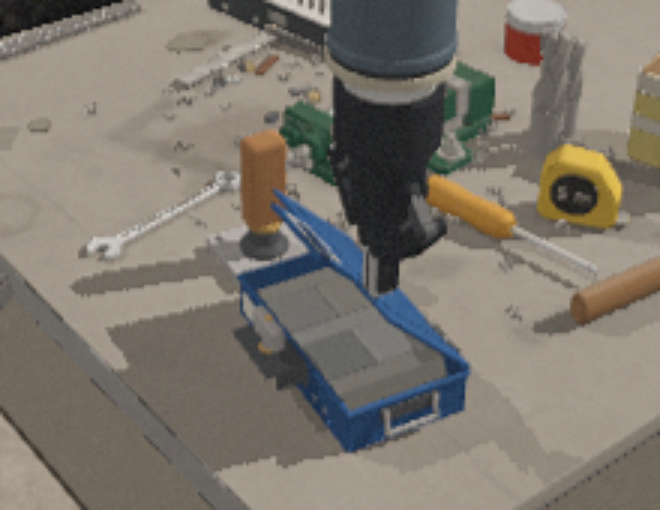

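The lid (330,240) is under 1 rad and falling, and the tamper stands clear. I lift off, go above the T-head and spin so the jaws close along the box's x.

>>> jog_arm(motion=[[[0.04, 0, 0, -0.04, 0], [0.04, 0, 0, -0.08, 0], [0.04, 0, 0, -0.1, 0], [0.04, 0.05, 0.06, -0.1, 1.571], [0.04, 0.05, 0.06, -0.1, 1.571], [0.04, 0.05, 0.06, -0.1, 1.571], [0.04, 0.05, 0.06, -0.1, 1.571], [0.04, 0.05, 0.06, -0.1, 1.571], [0.04, 0.05, 0.06, -0.1, 1.571], [0.04, 0.05, 0.06, -0.1, 1.571], [0.04, 0.05, 0.06, -0.1, 1.571], [0.04, 0.05, 0.06, -0.1, 1.571], [0.04, 0.05, 0.06, -0.1, 1.571], [0.04, 0.05, 0.06, -0.1, 1.571], [0.04, 0.05, 0.06, -0.1, 1.571], [0.04, 0.05, 0.06, -0.1, 1.571], [0.04, 0.05, 0.06, -0.1, 1.571], [0.04, 0.05, 0.06, -0.1, 1.571], [0.04, 0.05, 0.06, -0.1, 1.571], [0.04, 0.05, 0.06, -0.1, 1.571]]])

```text
time: 15.83
position: [0.4047, -0.196, 0.2133]
eef_rot: [[0.176, 0.984, -0.0], [0.984, -0.176, 0.0], [0.0, -0.0, -1.0]]
force: [-0.7, 0.4, -0.3]
opening: 0.466
grasp_force: 0.0
```

```bash
python3 - <<'E'
from h import *
go(.3943,-.1955,.049,-9.8)
for n in("top","scene"):
  f=eyes.grab_frame(n);P=cloud(f);c,s=np.cos(YAW),np.sin(YAW);q=P[...,:2]-B;x=q@[c,s];y=q@[-s,c];z=P[...,2]
  hsv=cv2.cvtColor(f["pixels"],cv2.COLOR_RGB2HSV)
  b=(hsv[...,0]>100)&(hsv[...,0]<128)&(hsv[...,1]>130)
  for lo in(-.09,-.06,-.03,0,.03):
    m=b&(x>lo)&(x<lo+.02)&(abs(y)<.08)&(z<.15)
    if m.any(): print(n,lo,m.sum(),np.percentile(z[m],[5,50,95]).round(3))
  m=(abs(x+.07)<.03)&(abs(y)<.03)&(z>.057)&(z<.075)
  if m.sum()>5: print("head",m.sum(),P[m].mean(0),cv2.minAreaRect(P[m][:,:2].astype(np.float32)*1000))
f=eyes.grab_frame("wrist");save(f,"w5.png")
E
```

```text
shift [-0.0014 -0.0103  0.1643] spin -0.006 n 3.9 pos [ 0.4047 -0.196   0.2133] ydir -10.1 F [-0.7  0.4 -0.3] t 15.8333 op 0.466 q7 0.3789425896801873
top -0.09 92 [0.044 0.046 0.048]
top -0.06 348 [0.043 0.046 0.049]
top -0.03 517 [0.044 0.047 0.049]
top 0 597 [0.044 0.047 0.049]
top 0.03 390 [0.044 0.047 0.049]
head 90 [ 0.39499019 -0.1948382   0.06710303] ((394.4859313964844, -195.28208923339844), (37.042423248291016, 11.161235809326172), 78.8832015991211)
scene -0.09 87 [0.042 0.044 0.045]
scene -0.06 423 [0.007 0.043 0.046]
scene -0.03 375 [0.042 0.045 0.047]
scene 0 370 [0.042 0.045 0.047]
scene 0.03 209 [0.042 0.044 0.046]
head 72 [ 0.39224528 -0.19616859  0.0642162 ] ((393.5261535644531, -192.81182861328125), (40.05660629272461, 10.597434043884277), 79.73181915283203)
```

View pics/w5.png

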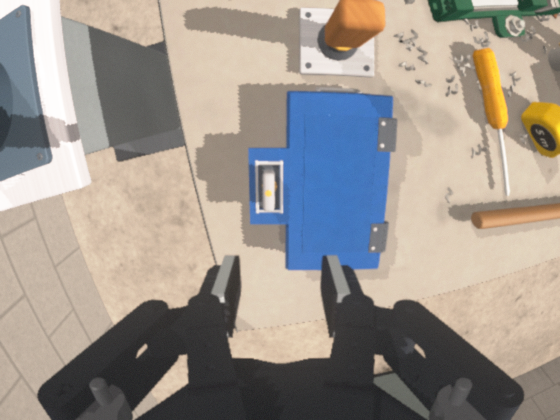

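The lid lies shut and flat at 44 mm, and the T-head (268,187) stands up through the slot. I descend and grip it.

>>> jog_arm(motion=[[[0.04, -0.001, -0.0105, 0.03, 0], [0.04, -0.001, -0.0105, 0.07, 0], [0.04, -0.001, -0.0105, 0.11, 0], [0.04, -0.001, -0.0105, 0.14, 0], [0.04, -0.001, -0.0105, 0.155, 0], [0.04, -0.001, -0.0105, 0.162, 0], [0.04, -0.001, -0.0105, 0.162, 0], [0.02, -0.001, -0.0105, 0.162, 0], [0.0, -0.001, -0.0105, 0.162, 0], [0.0, -0.001, -0.0105, 0.162, 0], [0.0, -0.001, -0.0105, 0.162, 0], [0.0, -0.001, -0.0105, 0.162, 0]]], grip_force=30)

```text
time: 16.98
position: [0.3935, -0.1951, 0.0525]
eef_rot: [[0.178, 0.984, 0.0], [0.984, -0.178, 0.0], [0.0, 0.0, -1.0]]
force: [-5.0, -0.5, 6.9]
opening: 0.12
grasp_force: 32.6
```

>>> jog_arm(motion=[[[0, 0, 0, 0, 0.1], [0, 0, 0, 0, 0.2], [0, 0, 0, 0, 0.3], [0, 0, 0, 0, 0.4], [0, 0, 0, 0, 0.5], [0, 0, 0, 0, 0.6], [0, 0, 0, 0, 0.7], [0, 0, 0, 0, 0.8], [0, 0, 0, 0, 0.9], [0, 0, 0, 0, 1.0], [0, 0, 0, 0, 1.1], [0, 0, 0, 0, 1.2], [0, 0, 0, 0, 1.3], [0, 0, 0, 0, 1.4], [0, 0, 0, 0, 1.5], [0, 0, 0, 0, 1.55], [0, 0, 0, 0, 1.58], [0, 0, 0, 0, 1.59], [0, 0, 0, 0, 1.59], [0, 0, 0, 0, 1.59]]])

```text
time: 18.65
position: [0.3929, -0.1943, 0.0525]
eef_rot: [[0.981, -0.196, -0.0], [-0.196, -0.981, 0.002], [-0.001, -0.002, -1.0]]
force: [-8.9, 1.7, 12.4]
opening: 0.119
grasp_force: 34.0
```

```bash
python3 - <<'E'
from h import *
s=arm.sense();print(s["moment"]);go(.394,-.196,.2,-100)
E
```

```text
[0.25464942 2.13814575 0.41066632]
shift [ 0.0013  0.0012 -0.1475] spin -0.023 n 3.5 pos [ 0.3929 -0.1943  0.0525] ydir -101.3 F [-8.9  1.7 12.4] t 18.65 op 0.119 q7 -0.4585216948079501
```

The moment about z is 0.41 N·m, so it is against the stop. Release and lift.

>>> jog_arm(motion=[[[0.02, 0, 0, 0, 0], [0.04, 0, 0, 0, 0], [0.04, 0, 0, 0, 0], [0.04, 0, 0, 0, 0], [0.04, 0, 0, 0, 0], [0.04, 0, 0, -0.02, 0], [0.04, 0, 0, -0.06, 0], [0.04, 0, 0, -0.1, 0], [0.04, 0, 0, -0.14, 0], [0.04, 0, 0, -0.18, 0], [0.04, 0, 0, -0.2, 0], [0.04, 0.03, 0, -0.2, 0], [0.04, 0.03, 0, -0.2, 0], [0.04, 0.03, 0, -0.2, 0]]])

```text
time: 19.82
position: [0.4248, -0.2009, 0.2513]
eef_rot: [[0.981, -0.195, 0.0], [-0.195, -0.981, -0.001], [0.001, 0.001, -1.0]]
force: [-0.4, 0.2, -0.9]
opening: 0.471
grasp_force: 0.0
```

```bash
python3 - <<'E'
from h import *
go(.394,-.196,.25,-100)
for n in("top","scene"):
  f=eyes.grab_frame(n);P=cloud(f);c,s=np.cos(YAW),np.sin(YAW);q=P[...,:2]-B;x=q@[c,s];y=q@[-s,c];z=P[...,2]
  m=(abs(x+.07)<.03)&(abs(y)<.03)&(z>.057)&(z<.075)
  if m.sum()>5: print(n,"head",m.sum(),cv2.minAreaRect(np.c_[x[m],y[m]].astype(np.float32)*1000))
save({"pixels":cv2.resize(f["pixels"][170:340,190:410],None,fx=3,fy=3)},"c6.png")
E
```

```text
shift [-0.0312  0.0013  0.0013] spin -0.022 n 0.7 pos [ 0.4248 -0.2009  0.2513] ydir -101.3 F [-0.4  0.2 -0.9] t 19.8167 op 0.471 q7 -0.8419864786649207
top head 96 ((-69.682373046875, -0.1366562843322754), (11.518391609191895, 36.529014587402344), 88.72888946533203)
scene head 89 ((-71.15963745117188, 2.1407084465026855), (36.25297546386719, 13.543121337890625), 1.6062779426574707)
```

View pics/c6.png

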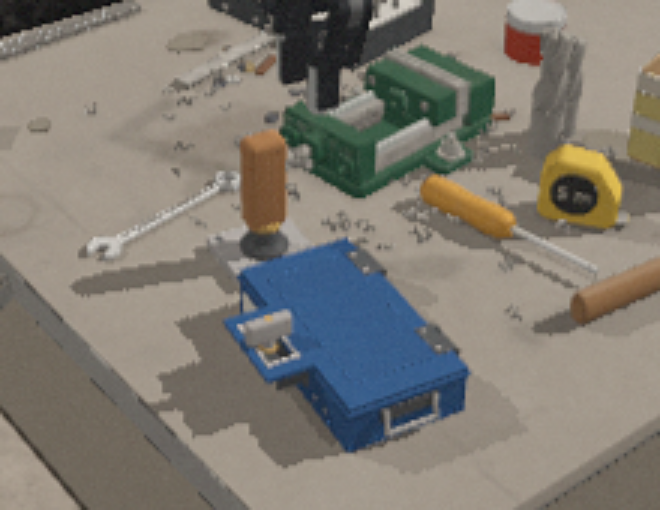

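The lid is shut, the T-head (265,325) lies across the slot at 90°, and the tamper stands at (262,190) beside the box.

```bash
python3 -c "
from cell import arm
print(arm.hand_in())"
```

```text
the job is handed in; nothing more can be done
None
```

I handed the job in at about 20 s on the robot's clock: the offcuts are level below the rim, the tamper stands beside the box, and the lid is shut with the T-head turned a quarter turn to its stop.

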